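# Roll the dark blank up the gutter into its seat

## Robot

A 7-joint arm with a two-finger parallel gripper is mounted at the origin on the work surface. World frame = base frame: x ahead of the robot, y to its left, z up, the work surface at z = 0. Lengths are in mm, angles in rad, forces in N, time in s.
With the tool pointing down it reaches from about 350 to 775 mm from the base axis. Payload 3.1 kg.
Tool frame: the origin (TCP) lies at the very end of the fingers, on their centre line; the grasp point (between the pads) lies 19 mm behind it; z points along the fingers, y is the line along which they close (so a half turn about z gives the same grasp; the last joint's range is limited). The gripper opens to 85 mm and grips with 20 to 120 N. Pads are 22 mm wide; open, the fingers measure 114 mm over their backs; the gripper's body (76 mm by 85 mm) begins 54 mm behind the grasp point. The pads swing forward as they close: fully open they stand 13 mm farther back than shut.
Start: joints at [-1.244, 0.311, 0.014, 1.512, -0.004, 1.319, -0.027], TCP at [198.247, 513.045, 231.304] pointing down, gripper open.
Joint ranges: [-2.7, 2.7], [-0.3, 1.91], [-1.27, 1.3], [0.12, 2.57], [-1.44, 4.58], [0.2, 2.03], [-3.05, 3.05]. Speed limits (rad/s): [2.79, 2.79, 3.14, 3.14, 3.14, 3.14, 3.14].

## Interface

Orientations are given as a unit quaternion [w, x, y, z].
In Python, from station import ctrl gives the robot as it stands. The module is installed in compiled form; this text tells all that it offers.
- The arm moves only by the tool apply_moves, never from a script. Its argument "rows" is a list that holds one entry, the list of rows, each a list of 7 numbers: the opening, from 0 (shut) to 1 (fully open), then the shift along the tool's x, y, z in m, then the turn, a rotation vector about the tool's x, y, z in degrees. In form: [[[claw, tx, ty, tz, rx, ry, rz], ...]]. A call has 1 to 20 rows; each row shifts and turns the commanded pose from where the row before left it, along the tool's axes as they then stand; what a row does not reach is not made up. A row lasts 1/10 s, in which the tool goes at most 50 mm and 8.59 degrees, less where a joint would pass 70% of its speed; a pose out of reach is approached as far as the arm can. A call with a gripper value outside its range is refused whole. The fingers move at their own pace and stop on an object; "newtons" is the grip in N (left out, the last holds). Time passes only in rows, so rows that do not move let the fingers close. It gives the time, the measured TCP pose, the force, the opening and the grip force at its end, in the units of the state.
- ctrl.state(): the state, without advancing time (a new reading comes with each control period).
- ctrl.get_image(name): name is "side" or "top"; returns a dict with "frame" (400x640x3 uint8, red, green, blue), "fx", "fy", "cx", "cy" (pixels), "k1" (the pictures are not rectified: a ray, as slopes to the right and down, at radius r is drawn at 1 + k1 r^2 times it, then the intrinsics apply), "cam_to_world" (4x4, takes a point from camera to world coordinates). Camera axes: x right, y down, z forward; pixel columns grow to the right and rows downward; lengths in mm; the calibration is good to about 2 mm. A picture is of the moment at which its call begins. There is no depth.
- ctrl.hand_in(): hands the job in; it is judged then, once.
The state is a dict: "clock": time; "joint_positions": joint angles; "joint_velocities": joint speeds; "joint_torque": joint torques, N m; "eef_pos": TCP position; "eef_rot": TCP orientation; "contact_force": force on the tool from outside, world axes, zero at the start; "wrist_torque": the same for the moment, N m; "grip_width": finger opening in mm; "finger_force": force on a finger pad.
Only numpy, scipy, OpenCV 4.12 (cv2) and the standard library are available. Lean on these libraries where they do the work, as an engineer would, in place of code of your own. Each camera call takes 0.05 s, during which the arm holds its last target. There are 200 camera calls.

## Task

Push the dark wooden roller up its lane of the sloped gutter with your fingertips, over the brass ridge near the top, so that it sits in the hollow between the ridge and the blue end stop and cannot roll back, then leave it there. Only push it: do not lift it out of the lane. Leave the pale roller lying at the bottom of the other lane, and the tools and wood around, as they are.

Things in the scene. Friction and masses are not known exactly. Their poses are not given: they have to be found in the camera images.
- rack: Two-lane sloped wooden gutter fixed to the bench (sizes here in mm), 310 long, 188 wide: plywood floor, two lanes 76 wide, three brown walls (12 thick, tops 14 above the floor). Origin: on the bench under its middle. x points level along the lanes, uphill; y across; z up. Lane centres: y = +44 and -44. Lane floor height is 45 + 0.141 x (mm, this frame), from x = -148 up to the stop.
- low_lip (a point): Middle of the brass rod across the bottom of both lanes on which a roller rests at the start: rack x = -129, y = 0. The rod stands 5 proud of the lane floor; nothing stands on the rack downhill of it.
- ridge (a point): Middle of the brass ridge across both lanes near the top: rack x = 87, y = 0, on the ridge's crest, 3 proud of the lane floor.
- stop (a point): Foot of the blue end stop's face, at the lane floor: rack x = 129, y = 0. The face crosses both lanes and stands 30 above the floor.
- dark_blank: Dark brown smooth waxed wooden roller (cylinder) 50 in diameter and 70 long, about 100 g, lying across its lane with its axis along the rack's y, resting on the low brass lip at x = -115 in the rack's frame, in either lane. Origin: the centre of the cylinder (25 above the lane floor). Its own y is the cylinder's axis; x and z turn as it rolls. It rolls and slides easily (friction about 0.25), and rolls back down if let go before it is over the ridge.
- pale_blank: Pale wooden roller of the same size at the bottom of the other lane; to be left. Origin: the centre of the cylinder, own y along its axis.
- seat_a (a point): Centre that a seated roller has (within 3 mm along the lane) in the hollow between ridge and stop of the lane at rack y = +44: rack x = 98, 84 above the bench.
- seat_b (a point): The same point for the lane at rack y = -44.
- turned_handle_1: Turned wooden tool handle, 40 in diameter and 82 tall, standing upright beside the rack. Origin: centre of its underside.
- turned_handle_2: A second one, the same.
- offcut: Pale wooden offcut 90 x 40 x 22 lying on the bench past the low end of the rack. Origin: centre of its underside.
- hammer: Hammer lying on the bench, about 300 long. Origin: under its middle.
- screwdriver: Screwdriver lying on the bench. Origin: under its middle.
There are look-alikes about, which are no part of the job. Leave any pink or red look-alike of the dark_blank alone.

How it is judged:
By the outcome, as a careful person would: the job done as asked, in the order asked, and still so for the second after the job is handed in, with the robot touching nothing.
It also fails if it takes over 38 s, if anything falls off the work surface, if the arm or the gripper's body presses on something with over 40 N, if the wrist force passes 120 N, or if a joint passes its speed limit or range.

## Working session

There is one attempt and no reset: what is moved stays moved. The work goes in short steps, Python scripts to look and compute and a tool call to move; the robot and the scene stay as the last step left them, time stands still between calls to the robot, and variables do not carry over. Pictures are saved under pics/ and viewed, at most 10 in all, crops included, and the job is handed in when it is done.

Besides the shell and the picture viewer there is one more tool, called after ">>>" in YAML: its name, and indented under it one key for each argument. apply_moves: Moves the arm, as the interface text tells. Its arguments: {"type":"object","properties":{"rows":{"type":"array"},"newtons":{"type":"number"}},"required":["rows"]}

```bash
mkdir -p pics
cat > h.py <<'E'
import numpy as np, cv2
from station import ctrl
def cap(n,tag):
    d=ctrl.get_image(n); cv2.imwrite(f'pics/{tag}.png',d['frame'][:,:,::-1]); np.savez(f'pics/{tag}.npz',**d); return d
def ray(d,u,v):
    K=np.array([[d['fx'],0,d['cx']],[0,d['fy'],d['cy']],[0,0,1]],float)
    p=cv2.undistortPoints(np.array([[[u,v]]],float),K,np.array([float(d['k1']),0,0,0]))[0,0]
    T=np.array(d['cam_to_world']); r=T[:3,:3]@[p[0],p[1],1]; return T[:3,3],r/np.linalg.norm(r)
def plane(d,u,v,z):
    o,r=ray(d,u,v); return o+r*(z-o[2])/r[2]
def proj(d,P):
    T=np.array(d['cam_to_world']); c=T[:3,:3].T@(np.array(P,float)-T[:3,3]); a,b=c[0]/c[2],c[1]/c[2]
    k=1+float(d['k1'])*(a*a+b*b); return np.array([d['fx']*a*k+d['cx'],d['fy']*b*k+d['cy']])
E
python3 - <<'E'
from h import *
for n in('top','side'):
    d=cap(n,n+'0'); print(n,np.round(d['cam_to_world'],2).tolist(),d['fx'],d['k1'])
s=ctrl.state(); print(s['clock'],s['eef_pos'],s['eef_rot'],s['grip_width'],s['contact_force'])
E
```

```text
top [[0.0, -0.99, 0.16, 355.23], [-1.0, -0.01, -0.01, 26.53], [0.01, -0.16, -0.99, 1327.43], [0.0, 0.0, 0.0, 1.0]] 369.30711908562773 0.02640553674680877
side [[0.83, -0.42, 0.37, 85.4], [-0.56, -0.61, 0.56, -747.28], [-0.01, -0.67, -0.74, 1092.2], [0.0, 0.0, 0.0, 1.0]] 483.07118866411247 -0.010642169275040733
0.1 [198.01244739 512.4073675  230.34072627] [-1.60350890e-04  1.83325548e-01  9.83051681e-01 -1.05347731e-03] 85.21876029743608 [0.59932962 0.26356129 0.28603611]
```

View pics/top0.png

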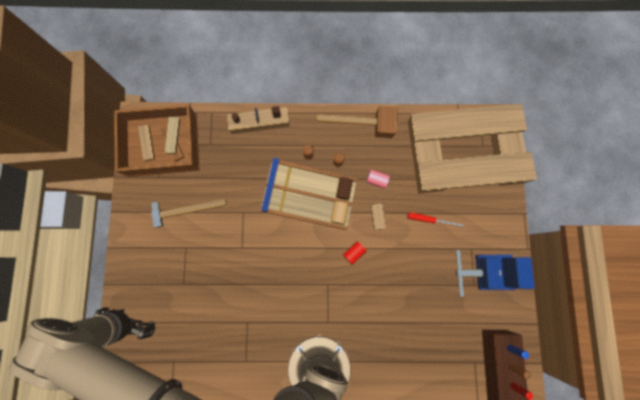

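View pics/side0.png

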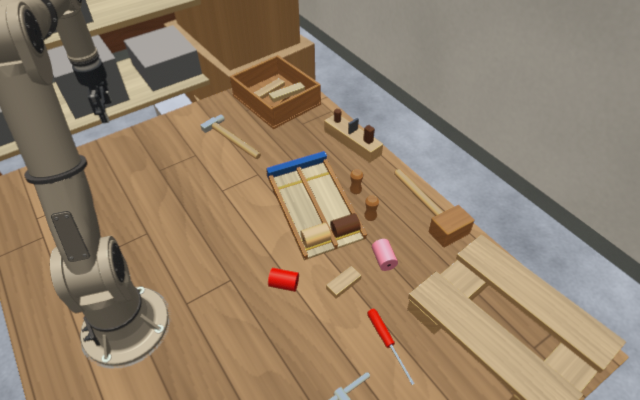

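The top view shows the rack around (310,192), with the blue stop at left (270,185), the dark roller at (345,188) in the far lane and the pale one at (341,211). The side view shows the dark roller at (345,225), the pale one at (316,234) and the stop at (297,163). The two handles are beside the far lane and a pink look-alike is near (385,253).

Run:
```python
from h import *
from scipy.optimize import least_squares
ims={}
for n,c in(('top',(250,145,370,240)),('side',(255,140,385,265))):
    d=dict(np.load(f'pics/{n}0.npz')); ims[n]=d; f=d['frame']
    x0,y0,x1,y1=c; cv2.imwrite(f'pics/{n}c.png',cv2.resize(f[y0:y1,x0:x1,::-1],None,fx=4.6,fy=4.6,interpolation=cv2.INTER_CUBIC))
    hsv=cv2.cvtColor(f,cv2.COLOR_RGB2HSV)
    sub=np.zeros(f.shape[:2],bool); sub[y0:y1,x0:x1]=1
    for nm,m in(('blue',(hsv[...,0]>100)&(hsv[...,0]<130)&(hsv[...,1]>120)&sub),('dark',(hsv[...,2]<95)&(hsv[...,0]<25)&sub)):
        cs,_=cv2.findContours(m.astype(np.uint8),cv2.RETR_EXTERNAL,cv2.CHAIN_APPROX_NONE)
        for q in cs:
            if cv2.contourArea(q)>30: print(n,nm,cv2.contourArea(q),cv2.minAreaRect(q),cv2.boxPoints(cv2.minAreaRect(q)).round(1).tolist())
```

```text
top blue 157.0 ((270.0, 184.5), (4.338609218597412, 52.82256317138672), 12.528807640075684) [[262.20001220703125, 209.8000030517578], [273.6000061035156, 158.1999969482422], [277.79998779296875, 159.1999969482422], [266.3999938964844, 210.8000030517578]]
top dark 195.5 ((343.8846435546875, 188.57691955566406), (11.374734878540039, 20.39607810974121), 11.309932708740234) [[336.29998779296875, 197.5], [340.29998779296875, 177.5], [351.5, 179.6999969482422], [347.5, 199.6999969482422]]
side blue 481.0 ((296.6559753417969, 163.85321044921875), (9.674044609069824, 61.30088424682617), 73.3007583618164) [[265.8999938964844, 168.0], [324.6000061035156, 150.39999389648438], [327.3999938964844, 159.6999969482422], [268.70001220703125, 177.3000030517578]]
side dark 139.5 ((344.318115234375, 230.10269165039062), (28.723535537719727, 14.398406028747559), 8.426969528198242) [[329.1000061035156, 235.10000610351562], [331.20001220703125, 220.89999389648438], [359.6000061035156, 225.10000610351562], [357.5, 239.3000030517578]]
```

View pics/topc.png

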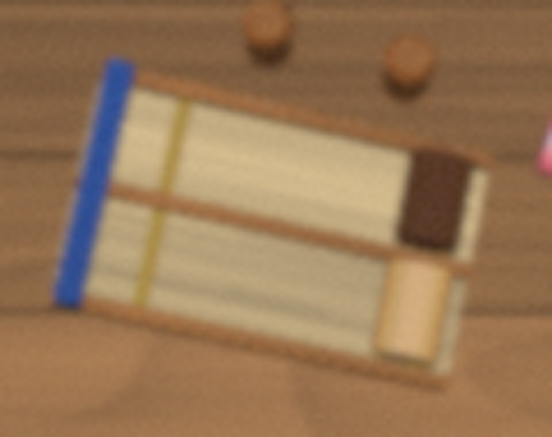

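View pics/sidec.png

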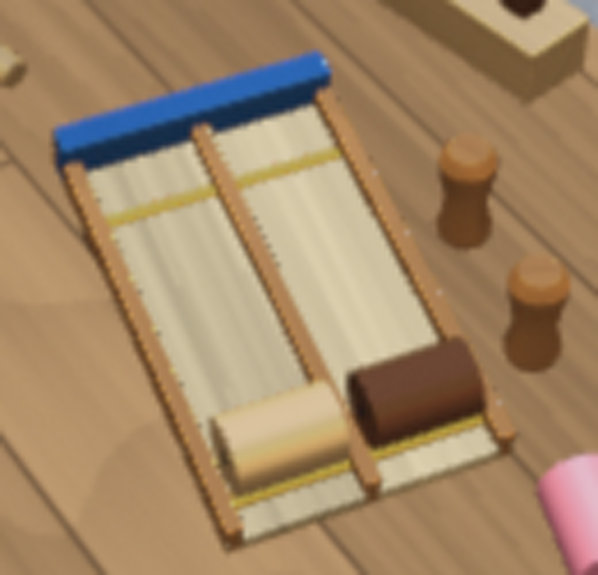

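The crops show, in 4.6x crop pixels:
- **Side view:** the ridge runs (108,220)–(343,155), the lip runs (232,500)–(480,422), and the dark roller is at (417,391).
- **Top view:** the ridge runs (185,100)–(140,303) and the dark roller spans (402..468,150..248).

The dark roller is in the far lane, which is rack y = -44.

```bash
cat > m.py <<'E'
from h import *
T=dict(np.load('pics/top0.npz'));S=dict(np.load('pics/side0.npz'))
ft=lambda x,y:((x+.5)/4.6-.5+250,(y+.5)/4.6-.5+145)
fs=lambda x,y:((x+.5)/4.6-.5+255,(y+.5)/4.6-.5+140)
L=[(S,fs(343,155),(87,-82,60.3)),(S,fs(243,186),(87,-6,60.3)),(S,fs(482,422),(-129,-82,31.8)),(S,fs(374,455),(-129,-6,31.8)),
(S,fs(108,220),(87,82,60.3)),
(T,ft(184,100),(87,-82,60.3)),(T,ft(167,187),(87,-6,60.3)),(T,ft(140,305),(87,82,60.3)),
(T,ft(434,200),(-115,-44,53.8)),(S,fs(417,391),(-115,-44,53.8)),(T,ft(412,310),(-115,44,53.8)),(S,fs(282,436),(-115,44,53.8))]
W=np.array([plane(d,*p,P[2]) for d,p,P in L]); R=np.array([P for *_,P in L],float)
def fit(i):
    w,r=W[i,:2],R[i,:2]; wc,rc=w.mean(0),r.mean(0); a,b=r-rc,w-wc
    th=np.arctan2((a[:,0]*b[:,1]-a[:,1]*b[:,0]).sum(),(a*b).sum()); c,s=np.cos(th),np.sin(th)
    M=np.array([[c,-s],[s,c]]); return th,wc-M@rc,(w-(r@M.T+wc-M@rc))@M
for nm,i in(('all',range(12)),('side',[0,1,2,3,9,11,4]),('top',[5,6,7,8,10])):
    th,o,e=fit(list(i)); print(nm,np.degrees(th),o.round(1)); print(e.round(1).tolist())
E
python3 m.py
```

```text
all 78.12326906948397 [587.6  33.1]
[[-2.9, 2.0], [-3.9, -3.1], [-3.8, 2.7], [-1.6, -2.9], [1.3, -0.3], [2.5, 4.3], [0.1, -2.6], [-0.2, 1.8], [1.3, 0.9], [3.4, -1.0], [0.9, -0.5], [3.0, -1.4]]
side 77.79534613777406 [588.2  32.4]
[[-1.9, 3.2], [-3.3, -1.8], [-2.8, 2.7], [-0.9, -2.9], [4.2, -0.9], [3.3, -1.3], [1.4, 1.0]]
top 78.52190909301927 [587.1  34.1]
[[1.0, 2.9], [-0.9, -4.0], [-0.5, 0.5], [0.1, 1.0], [0.3, -0.4]]
```

```bash
cat >> h.py <<'E'
TH=np.radians(78.1); O=np.array([587.6,33.1]); M=np.array([[np.cos(TH),-np.sin(TH)],[np.sin(TH),np.cos(TH)]])
def r2w(x,y): return O+M@[x,y]
def w2r(p): return M.T@(np.array(p)[:2]-O)
def Rq():
    from scipy.spatial.transform import Rotation as Q
    q=ctrl.state()['eef_rot']; return Q.from_quat([q[1],q[2],q[3],q[0]])
def report(x,y,z):
    "shift (mm) and turn (deg) in tool axes to reach rack x,y, height z, tool down with tool y along -rack y"
    from scipy.spatial.transform import Rotation as Q
    s=ctrl.state(); R=Rq(); yv=np.r_[-M[:,1],0]; zv=np.array([0,0,-1.]); G=np.c_[np.cross(yv,zv),yv,zv]
    t=np.r_[r2w(x,y),z]
    print('t',round(s['clock'],2),'rack',w2r(s['eef_pos']).round(1),'z',round(s['eef_pos'][2],1),'w',round(s['grip_width'],1),'F',np.round(s['contact_force'],1))
    print('shift',(R.as_matrix().T@(t-s['eef_pos'])).round(1),'turn',(R.inv()*Q.from_matrix(G)).as_rotvec(degrees=True).round(1),'xaxis in rack',(M.T@G[:2,0]).round(2))
E
python3 - <<'E'
from h import *
T=dict(np.load('pics/top0.npz'));S=dict(np.load('pics/side0.npz'))
for n,a,b,z in(('pink',(378,178),(385,253),25),('offcut',(378,217),(344,281),15),('h1',(308,152),None,75),('h2',(339,159),None,75)):
    print(n,w2r(plane(T,*a,z)).round(),b and w2r(plane(S,*b,z)).round())
report(-185,-44,150)
E
```

```text
pink [-228. -112.] [-222. -114.]
offcut [-255.   26.] [-254.   22.]
h1 [  36. -138.] None
h2 [ -75. -137.] None
t 0.1 rack [388.7 480.1] z 230.3 w 85.2 F [0.6 0.3 0.3]
shift [-609.3 -482.    81.4] turn [-0.1  0.1 80.8] xaxis in rack [ 1. -0.]
```

>>> apply_moves:
  rows:
    - [[0.3,-0.04,0,0,0,0,4.04],[0.3,-0.04,0,0,0,0,4.04],[0.3,-0.04,0,0,0,0,4.04],[0.3,-0.04,0,0,0,0,4.04],[0.3,-0.04,0,0,0,0,4.04],[0.3,-0.04,0,0,0,0,4.04],[0.3,-0.04,0,0,0,0,4.04],[0.3,-0.04,0,0,0,0,4.04],[0.3,-0.04,0,0,0,0,4.04],[0.3,-0.04,0,0,0,0,4.04],[0.3,-0.04,0,0,0,0,4.04],[0.3,-0.04,0,0,0,0,4.04],[0.3,-0.04,0,0,0,0,4.04],[0.3,-0.04,0,0,0,0,4.04],[0.3,-0.04,0,0,0,0,4.04],[0.3,-0.04,0,0,0,0,4.04],[0.3,-0.04,0,0,0,0,4.04],[0.3,-0.04,0,0,0,0,4.04],[0.3,-0.04,0,0,0,0,4.04],[0.3,-0.04,0,0,0,0,4.04]]

```text
clock: 2.1
eef_pos: [571.1, -122.0, 230.6]
eef_rot: [-0.0, 0.778, 0.629, -0.0]
contact_force: [0.2, -0.7, -0.7]
grip_width: 25.7
finger_force: 0.0
```

```bash
python3 -c "
from h import *
report(-185,-44,150)"
```

```text
t 2.1 rack [-155.2  -15.9] z 230.6 w 25.7 F [ 0.2 -0.7 -0.7]
shift [-29.7  28.3  80.6] turn [-0.1  0.  -0.2] xaxis in rack [ 1. -0.]
```

>>> apply_moves:
  rows:
    - [[0.3,-0.008,0.014,0.0,0,0,-0.2],[0.3,-0.008,0.014,0,0,0,0],[0.3,0,0,0.04,0,0,0],[0.3,0,0,0.04,0,0,0],[0.3,0,0,0,0,0,0],[0.3,0,0,0,0,0,0]]

```text
clock: 2.7
eef_pos: [595.2, -141.8, 151.0]
eef_rot: [-0.001, 0.776, 0.631, -0.001]
contact_force: [0.2, -0.4, -0.2]
grip_width: 25.7
finger_force: 0.0
```

Run:
```python
from h import *
report(-170,-44,37)
d=cap('side','side1'); cv2.imwrite('pics/side1c.png',cv2.resize(d['frame'][100:280,240:440,::-1],None,fx=3.3,fy=3.3,interpolation=cv2.INTER_CUBIC))
for P in((-170,-44,37),(-140,-44,54)):
    print(3.3*(proj(d,np.r_[r2w(*P[:2]),P[2]])-[240,100]))
```

```text
t 2.7 rack [-169.5  -43.5] z 151.0 w 25.7 F [ 0.2 -0.4 -0.2]
shift [ -0.5   0.8 114. ] turn [-0.1  0.   0.2] xaxis in rack [ 1. -0.]
[374.86954718 475.50197999]
[360.3690891  436.11077723]
```

View pics/side1c.png

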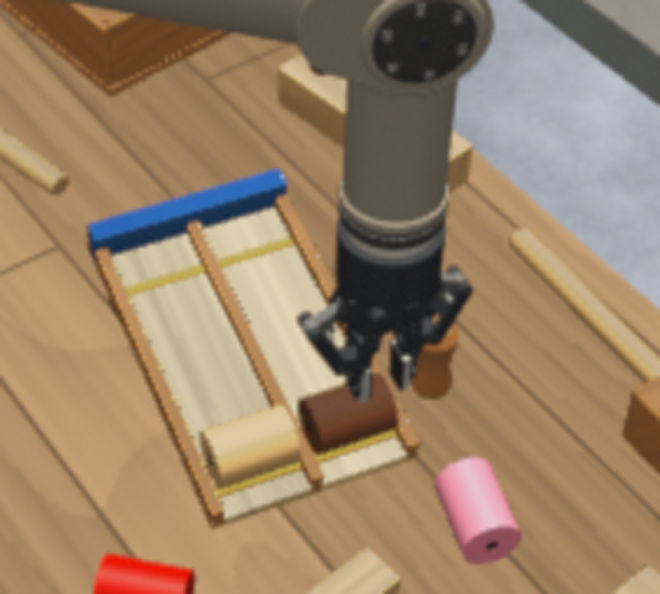

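The gripper is 115 mm above its start point, just downhill of the dark roller (crop 350,415). The fingers straddle the lane centre, the pink roller (480,510) is clear, and the handle is to the right of the fingers. I'll lower it and start pushing.

>>> apply_moves:
  rows:
    - [[0.3,0,0.0,0.03,0,0,0],[0.3,0,0,0.03,0,0,0],[0.3,0,0,0.03,0,0,0],[0.3,0,0,0.025,0,0,0],[0.3,0,0,0,0,0,0],[0.3,0.006,0,-0.0008,0,0,0],[0.3,0.006,0,-0.0008,0,0,0],[0.3,0.006,0,-0.0008,0,0,0],[0.3,0.006,0,-0.0008,0,0,0],[0.3,0.006,0,-0.0008,0,0,0],[0.3,0.006,0,-0.0008,0,0,0],[0.3,0.006,0,-0.0008,0,0,0],[0.3,0.006,0,-0.0008,0,0,0],[0.3,0.006,0,-0.0008,0,0,0],[0.3,0.006,0,-0.0008,0,0,0]]

```text
clock: 4.25
eef_pos: [607.8, -82.9, 44.3]
eef_rot: [-0.0, 0.776, 0.631, -0.0]
contact_force: [0.3, -0.1, 0.4]
grip_width: 25.6
finger_force: 0.2
```

Run:
```python
from h import *
report(58,-44,68)
d=cap('side','side2'); cv2.imwrite('pics/side2c.png',cv2.resize(d['frame'][100:280,240:440,::-1],None,fx=3.3,fy=3.3,interpolation=cv2.INTER_CUBIC))
```

```text
t 4.25 rack [-109.3  -43.7] z 44.3 w 25.6 F [ 0.3 -0.1  0.4]
shift [167.3   0.8 -23.7] turn [-0.   0.   0.2] xaxis in rack [ 1. -0.]
```

View pics/side2c.png

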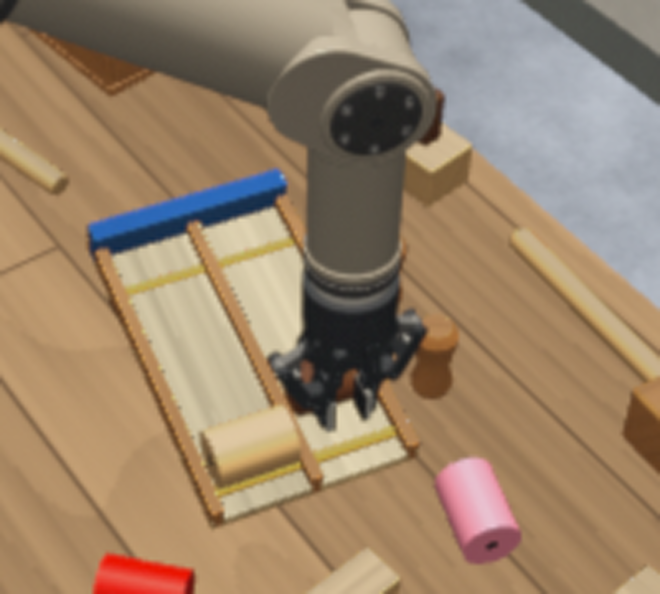

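The roller is now ahead of the fingertips (crop 345,385), off the lip and still in its lane. I'll keep pushing.

>>> apply_moves:
  rows:
    - [[0.3,0.008,0,-0.0011,0,0,0],[0.3,0.008,0,-0.0011,0,0,0],[0.3,0.008,0,-0.0011,0,0,0],[0.3,0.008,0,-0.0011,0,0,0],[0.3,0.008,0,-0.0011,0,0,0],[0.3,0.008,0,-0.0011,0,0,0],[0.3,0.008,0,-0.0011,0,0,0],[0.3,0.008,0,-0.0011,0,0,0],[0.3,0.008,0,-0.0011,0,0,0],[0.3,0.008,0,-0.0011,0,0,0],[0.3,0.008,0,-0.0011,0,0,0],[0.3,0.008,0,-0.0011,0,0,0],[0.3,0.008,0,-0.0011,0,0,0],[0.3,0.008,0,-0.0011,0,0,0],[0.3,0.008,0,-0.0011,0,0,0],[0.3,0.006,0,-0.0008,0,0,0],[0.3,0.003,0,-0.0004,0,0,0],[0.3,0,0,0,0,0,0]]

```text
clock: 6.1
eef_pos: [634.1, 43.8, 61.9]
eef_rot: [-0.0, 0.775, 0.632, 0.0]
contact_force: [0.3, -0.4, -1.2]
grip_width: 25.3
finger_force: 0.0
```

Run:
```python
from h import *
report(58,-44,68)
d=cap('side','side3'); cv2.imwrite('pics/side3c.png',cv2.resize(d['frame'][100:280,240:440,::-1],None,fx=3.3,fy=3.3,interpolation=cv2.INTER_CUBIC))
```

```text
t 6.1 rack [ 20.  -43.3] z 61.9 w 25.3 F [ 0.3 -0.4 -1.2]
shift [38.   0.9 -6. ] turn [-0.  -0.   0.2] xaxis in rack [ 1. -0.]
```

View pics/side3c.png

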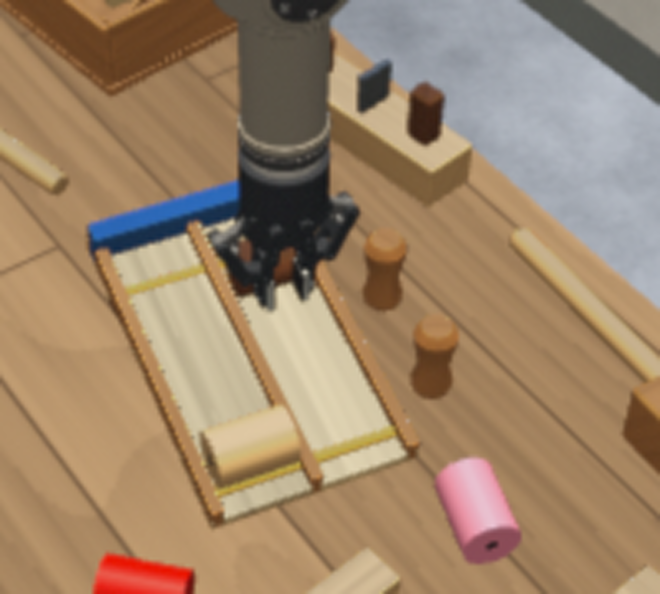

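The roller is still against the fingertips, just short of the ridge, and the handles are untouched. I'll push it slowly over the ridge.

>>> apply_moves:
  rows:
    - [[0.3,0.004,0,-0.0005,0,0,0],[0.3,0.004,0,-0.0005,0,0,0],[0.3,0.004,0,-0.0005,0,0,0],[0.3,0.004,0,-0.0005,0,0,0],[0.3,0.004,0,-0.0005,0,0,0],[0.3,0.004,0,-0.0005,0,0,0],[0.3,0.004,0,-0.0005,0,0,0],[0.3,0.004,0,-0.0005,0,0,0],[0.3,0.003,0,-0.0005,0,0,0],[0.3,0.003,0,-0.0005,0,0,0],[0.3,0.002,0,0,0,0,0],[0.3,0.001,0,0,0,0,0],[0.3,0,0,0,0,0,0],[0.3,0,0,0,0,0,0],[0.3,0,0,0,0,0,0]]

```text
clock: 7.65
eef_pos: [642.3, 82.8, 67.0]
eef_rot: [0.0, 0.776, 0.631, -0.0]
contact_force: [-0.1, -0.4, -0.2]
grip_width: 25.3
finger_force: 0.0
```

Run:
```python
from h import *
report(58,-44,68)
d=cap('side','side4'); cv2.imwrite('pics/side4c.png',cv2.resize(d['frame'][100:220,240:380,::-1],None,fx=4.6,fy=4.6,interpolation=cv2.INTER_CUBIC))
```

```text
t 7.65 rack [ 59.9 -43.3] z 67.0 w 25.3 F [-0.1 -0.4 -0.2]
shift [-1.9  0.7 -1. ] turn [0.  0.  0.2] xaxis in rack [ 1. -0.]
```

View pics/side4c.png

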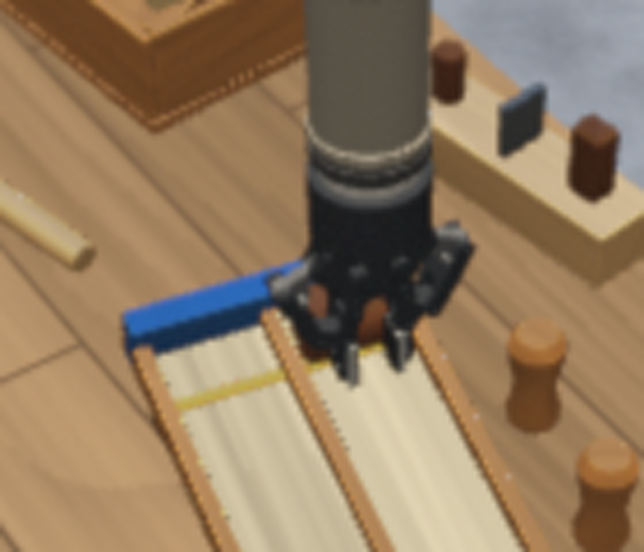

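The roller looks to be past the ridge, with brass visible on its downhill side at (370,350). I'll back off slowly, so the fingers would still catch it, and check.

>>> apply_moves:
  rows:
    - [[0.3,-0.003,0,0,0,0,0],[0.3,-0.004,0,0,0,0,0],[0.3,-0.005,0,0,0,0,0],[0.3,-0.006,0,0,0,0,0],[0.3,-0.006,0,0,0,0,0],[0.3,-0.006,0,0,0,0,0],[0.3,-0.01,0,0,0,0,0],[0.3,0,0,0,0,0,0],[0.3,0,0,0,0,0,0]]

```text
clock: 8.6
eef_pos: [634.2, 43.3, 67.1]
eef_rot: [0.0, 0.776, 0.631, 0.0]
contact_force: [-0.3, 0.0, -0.5]
grip_width: 25.9
finger_force: 0.0
```

Run:
```python
from h import *
report(58,-44,68)
d=cap('side','side5'); cv2.imwrite('pics/side5c.png',cv2.resize(d['frame'][100:220,240:380,::-1],None,fx=4.6,fy=4.6,interpolation=cv2.INTER_CUBIC))
```

```text
t 8.6 rack [ 19.6 -43.5] z 67.1 w 25.9 F [-0.3  0.  -0.5]
shift [38.4  0.6 -0.9] turn [ 0.  -0.   0.1] xaxis in rack [ 1. -0.]
```

View pics/side5c.png

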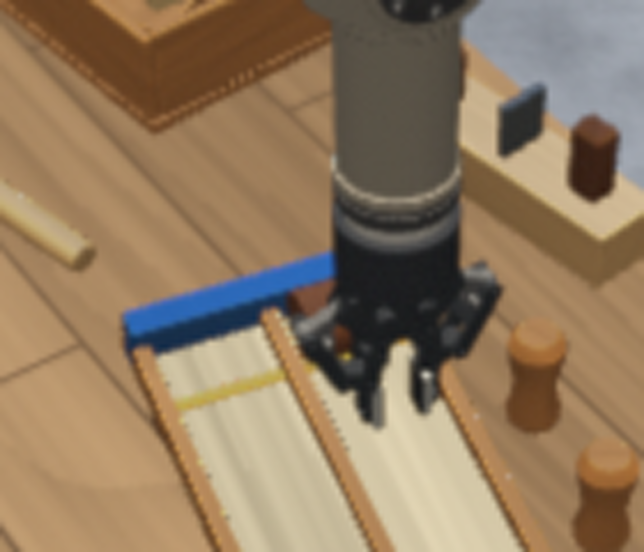

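The roller stayed uphill of the ridge when the fingers left it. I'll lift clear, move the arm out of the view, and confirm.

>>> apply_moves:
  rows:
    - [[0.3,0,0,-0.03,0,0,0],[0.3,0,0,-0.04,0,0,0],[0.3,0,0,-0.04,0,0,0],[0.3,-0.04,-0.02,-0.02,0,0,0],[0.3,-0.04,-0.02,0,0,0,0],[0.3,-0.04,-0.02,0,0,0,0],[0.3,-0.04,-0.02,0,0,0,0],[0.3,-0.04,-0.02,0,0,0,0],[0.3,-0.04,-0.02,0,0,0,0],[0.3,-0.04,0,0,0,0,0],[0.3,-0.04,0,0,0,0,0],[0.3,0,0,0,0,0,0],[0.3,0,0,0,0,0,0],[0.3,0,0,0,0,0,0]]

```text
clock: 10.05
eef_pos: [452.5, -243.4, 196.8]
eef_rot: [-0.0, 0.775, 0.632, 0.0]
contact_force: [1.0, 1.2, -0.1]
grip_width: 25.5
finger_force: 0.0
```

Run:
```python
from h import *
report(58,-44,68)
S=cap('side','side6');T=cap('top','top6')
for d,n in((T,'top'),(S,'side')):
    hsv=cv2.cvtColor(d['frame'],cv2.COLOR_RGB2HSV)
    u,v=proj(d,np.r_[r2w(98,-44),84]); print(n,'expect',u.round(1),v.round(1))
    m=np.zeros((400,640),np.uint8); y,x=int(v),int(u); w=20
    m[y-w:y+w,x-w:x+w]=((hsv[...,2]<105)&(hsv[...,0]<25))[y-w:y+w,x-w:x+w]
    q=max(cv2.findContours(m,0,1)[0],key=cv2.contourArea); c=cv2.minAreaRect(q); print(c,w2r(plane(d,*c[0],84)).round(1))
a=S['frame'][100:280,240:440,::-1];b=T['frame'][140:240,250:400,::-1]
cv2.imwrite('pics/f.png',np.vstack([cv2.resize(a,(400,360)),cv2.resize(b,(400,240))]))
```

```text
t 10.05 rack [-298.4   75.2] z 196.8 w 25.5 F [ 1.   1.2 -0.1]
shift [355.6 121.2 129.3] turn [-0.  -0.1  0.3] xaxis in rack [ 1. -0.]
top expect 284.6 173.4
((283.8076477050781, 173.9615478515625), (13.728129386901855, 21.1805419921875), 11.309932708740234) [100.4 -41.5]
side expect 316.3 167.9
((315.5, 166.5), (39.0, 39.0), 90.0) [104.7 -44.1]
```

View pics/f.png

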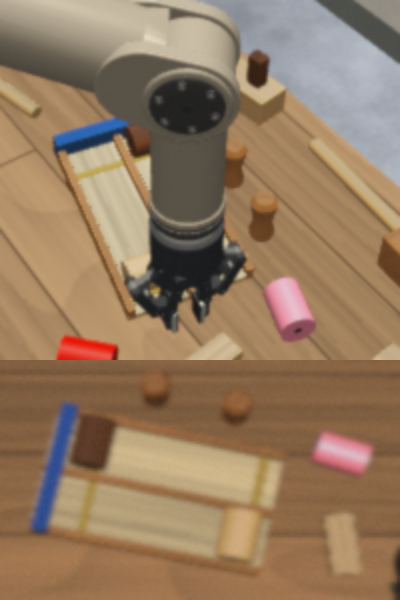

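The top view shows the dark roller at the stop end of the far lane, at rack x ≈ 100 where 98 is expected. The pale roller, handles, pink roller and offcut are where they were, and the gripper is clear.

```bash
python3 -c "
from station import ctrl
print(ctrl.hand_in())"
```

```text
the job is handed in; nothing more can be done
None
```

The dark roller was pushed over the ridge and sits in the hollow by the blue stop (rack x measured at about 100, expected 98 ± 3); nothing else was seen to move, and the job was handed in at about 10 s.

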